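# Step a bench dust outlet down to the sander hose and blank off the other

### The job

Get the dust extraction ready for the small sander hose: on the outlet whose blast gate is pulled open, build up the three reducers spigot-up, first the widest, then the middle one on it, then the narrowest, each pushed fully home over the spigot below. Blank off the outlet whose gate is shut by setting the end cap fully down over its spigot, so that it does not leak suction; the cap may go on at any point. Leave the roll of tape where it lies.

Things in the scene. Friction and masses are not known exactly. Their poses are not given: they have to be found in the camera images.
- outlet_open: Fixed dust outlet on the bench: aluminium flange 92 x 92 mm, blast gate (top at 24 mm), upright spigot 56 mm across, top at 60 mm, last 12 tapering to 52. Gate OPEN: the steel blade stands out of one side (to 104 mm from the axis, at most 27 high), bore black from above. Origin: centre of the underside, on the spigot's axis; z up; blade pulls out to -x.
- outlet_shut: Fixed dust outlet on the bench: aluminium flange 92 x 92 mm, blast gate (top at 24 mm), upright spigot 56 mm across, top at 60 mm, last 12 tapering to 52. Gate SHUT: the steel blade is pushed in (to 52 mm from the axis) and closes the bore, bright from above. Origin: centre of the underside, on the spigot's axis; z up; blade pulls out to -x.
- reducer_wide: Dark grey hollow duct reducer, the widest of three, mouth-down, 69 mm high, 110 g. Below: socket, outside 67 mm (2 more over its rim bead), inside 61, 25 deep to a flat shoulder; cone up to 39; then the upright spigot, 39 to 69 mm up, 44 mm across, its last 12 tapering to 40: grip here. Home over an outlet's spigot its origin is 35 mm above the outlet's. Origin: centre of the underside; z along its axis, up.
- reducer_middle: Dark grey hollow duct reducer, the middle one of three, mouth-down, 69 mm high, 80 g. Below: socket, outside 55 mm (2 more over its rim bead), inside 49, 25 deep to a flat shoulder; cone up to 39; then the upright spigot, 39 to 69 mm up, 32 mm across, its last 12 tapering to 28: grip here. Home over the widest one's spigot its origin is 44 mm above that one's. Origin: centre of the underside; z along its axis, up.
- reducer_narrow: Dark grey hollow duct reducer, the narrowest of three, mouth-down, 69 mm high, 60 g. Below: socket, outside 43 mm (2 more over its rim bead), inside 37, 25 deep to a flat shoulder; cone up to 39; then the upright spigot, 39 to 69 mm up, 22 mm across, its last 12 tapering to 18: grip here. Home over the middle one's spigot its origin is 44 mm above that one's. Origin: centre of the underside; z along its axis, up.
- end_cap: Dark grey end cap, closed, mouth-down, 90 g: outside 67 mm (69 over the rim bead), inside 61, 25 deep, roof at 30; on the roof a pull tab 12 mm thick along x, 46 long along y, from 30 to 56 mm up: grip across its 12 mm. Home over an outlet's spigot its origin is 35 mm above the outlet's. Origin: centre of the underside; z up.
- tape_roll: Loose roll of masking tape lying flat, 96 mm across, 24 mm high, a bystander. Origin: centre of the underside.
Not all that is in view belongs to the job. What is shaped like the reducer_middle but orange or pink is not meant.

How it is judged:
By the outcome, as a careful person would: the job done as asked, in the order asked, and still so for the second after the job is handed in, with the robot touching nothing.
It also fails if it takes over 112 s, if anything falls off the work surface, if the arm or the gripper's body presses on something with over 40 N, if the wrist force passes 120 N, or if a joint passes its speed limit or range.

### The arm

A 6-joint arm with a two-finger parallel gripper is mounted at the origin on a cart in front of the work surface, level with it; the furniture and walls round the work are solid. World frame = base frame: x ahead of the robot, y to its left, z up, the work surface at z = 0. Lengths are in m, angles in rad, forces in N, time in s.
With the tool pointing down it reaches from about 0.225 to 0.725 m from the base axis. Payload 3.1 kg.
Tool frame: the origin (TCP) lies at the very end of the fingers, on their centre line; the grasp point (between the pads) lies 19 mm behind it; z points along the fingers, y is the line along which they close (so a half turn about z gives the same grasp; the last joint's range is limited). The gripper opens to 85 mm and grips with 20 to 120 N. Pads are 22 mm wide; open, the fingers measure 114 mm over their backs; the gripper's body (76 mm by 85 mm) begins 54 mm behind the grasp point. The pads swing forward as they close: fully open they stand 13 mm farther back than shut.
Start: joints at [1.033, 0.048, 0.099, 1.622, 0, 1.443], TCP at [0.209, 0.482, 0.2] pointing down, gripper open.
Joint ranges: [-2.91, 2.91], [-0.99, 1.94], [-1.21, 1.42], [-2.12, 2.29], [-1.49, 1.47], [-3.14, 3.14]. Speed limits (rad/s): [2.79, 2.79, 3.14, 3.14, 3.14, 3.14].

### API

Orientations are given as a rotation vector (axis times angle).
In Python, from rig import manip, optics gives the robot as it stands.
- The arm moves only by the tool jog_arm, never from a script. Its argument "plan" is a list that holds one entry, the list of rows, each a list of 7 numbers: the turn, a rotation vector about the tool's x, y, z in units of 5 degrees (1.0 is 5 degrees), then the shift along the tool's x, y, z in units of 40 mm (1.0 is 40 mm), then the finger opening in mm, from 0 to 85.4. In form: [[[wx, wy, wz, tx, ty, tz, gripper], ...]]. A call has 1 to 20 rows; each row shifts and turns the commanded pose from where the row before left it, along the tool's axes as they then stand; what a row does not reach is not made up. A row lasts 1/10 s, in which the tool goes at most 50 mm and 8.59 degrees, less where a joint would pass 70% of its speed; a pose out of reach is approached as far as the arm can. A call is refused whole if a number of a shift passes 1 or a number of a turn 1, either way. A call with a gripper value outside its range is refused whole. The fingers move at their own pace and stop on an object; "grip_force" is the grip in N (left out, the last holds). Time passes only in rows, so rows that do not move let the fingers close. It gives the time, the measured TCP pose, the force, the opening and the grip force at its end, in the units of the state.
- manip.get_obs(): the state, without advancing time (a new reading comes with each control period).
- optics.grab_frame(name): name is "side" or "top"; returns the picture (400x640x3 uint8, red, green, blue); there is no depth.
- optics.get_calibration(name): a dict with "mtx" (3x3 intrinsics, pixels), "dist" ([k1, k2, p1, p2, k3] as OpenCV has them; the pictures are not rectified), "world_from_camera" (4x4, takes a point from camera to world coordinates). Camera axes: x right, y up, looking along -z (the intrinsics and any distortion apply to the point x, -y, -z); pixel columns grow to the right and rows downward; lengths in m; the calibration is good to about 2 mm. A picture is of the moment at which its call begins. get_calibration takes no time and is no camera call.
- manip.hand_in(): hands the job in; it is judged then, once.
The state is a dict: "t": time; "q": joint angles; "dq": joint speeds; "effort": joint torques, N m; "tcp_pos": TCP position; "ee_rot": TCP orientation; "force": force on the tool from outside, world axes, zero at the start; "torque": the same for the moment, N m; "opening": opening from 0.0 (shut) to 1.0 (fully open); "gripper_force": force on a finger pad.
Only numpy, scipy, OpenCV 4.12 (cv2) and the standard library are available. Lean on these libraries where they do the work, as an engineer would, in place of code of your own. Each camera call takes 0.05 s, during which the arm holds its last target. There are 200 camera calls.

## Working session

There is one attempt and no reset: what is moved stays moved. The work goes in short steps, Python scripts to look and compute and a tool call to move; the robot and the scene stay as the last step left them, time stands still between calls to the robot, and variables do not carry over. Pictures are saved under pics/ and viewed, at most 14 in all, crops included, and the job is handed in when it is done.

Besides the shell and the picture viewer there is one more tool, called after "Call:" as name(argument=value, ...) on one line, values as JSON. jog_arm: Moves the arm, as the interface text tells. Its arguments: {"type":"object","properties":{"plan":{"type":"array","items":{"type":"array","items":{"type":"array","items":{"type":"number"}}}},"grip_force":{"type":"number"}},"required":["plan"]}

```bash
mkdir -p pics
cat > h.py <<'E'
import numpy as np, cv2
from rig import manip, optics
def snap(n,f):
    im=optics.grab_frame(n); cv2.imwrite('pics/'+f+'.png',cv2.cvtColor(im,cv2.COLOR_RGB2BGR)); return im
def px2w(n,uv,z):
    c=optics.get_calibration(n); K=np.array(c['mtx'],float); d=np.array(c['dist'],float); T=np.array(c['world_from_camera'])
    p=cv2.undistortPoints(np.array([[uv]],float),K,d)[0,0]
    r=T[:3,:3]@np.array([p[0],-p[1],-1]); o=T[:3,3]
    return o+r*(z-o[2])/r[2]
def w2px(n,P):
    c=optics.get_calibration(n); K=np.array(c['mtx'],float); d=np.array(c['dist'],float); T=np.array(c['world_from_camera'])
    q=np.linalg.inv(T)@np.append(P,1); q=np.array([q[0],-q[1],-q[2]])
    return cv2.projectPoints(q.reshape(1,1,3),np.zeros(3),np.zeros(3),K,d)[0].ravel()
E
python3 - <<'E'
from h import *
for n in('top','side'):
    im=snap(n,n+'0'); c=optics.get_calibration(n); print(n,np.round(c['world_from_camera'],3).tolist(),np.round(c['mtx'],1).tolist(),c['dist'])
    big=cv2.resize(im,(800,500)); cv2.imwrite(f'pics/{n}0b.png',big[:,:,::-1])
print(manip.get_obs())
E
```

```text
top [[-0.003, 0.999, -0.042, 0.371], [-1.0, -0.004, -0.026, -0.2], [-0.026, 0.042, 0.999, 1.233], [0.0, 0.0, 0.0, 1.0]] [[416.9, 0.0, 320.1], [0.0, 416.9, 201.4], [0.0, 0.0, 1.0]] [-0.05070868  0.          0.          0.          0.        ]
side [[0.977, 0.066, -0.202, 0.203], [-0.211, 0.421, -0.882, -1.291], [0.027, 0.905, 0.425, 0.551], [0.0, 0.0, 0.0, 1.0]] [[455.4, 0.0, 323.6], [0.0, 455.4, 204.6], [0.0, 0.0, 1.0]] [-0.00331532  0.          0.          0.          0.        ]
{'t': 0.1, 'q': array([1.03324013e+00, 4.86715343e-02, 9.77248537e-02, 1.62200803e+00,
       2.51191116e-05, 1.44297902e+00]), 'dq': array([ 1.43386652e-04, -5.14005455e-04,  4.25901276e-03,  4.94362410e-04,
       -5.44441362e-05,  1.08994033e-03]), 'effort': array([ 2.73416132e-03, -3.39852190e+01,  3.20935214e+01,  1.58586272e-02,
       -1.62544065e-04, -3.55395073e-06]), 'tcp_pos': array([0.20883019, 0.48099132, 0.19892211]), 'ee_rot': array([-0.63897501, -3.07517927,  0.00319085]), 'force': array([ 0.8372052 ,  0.53960618, -0.25536439]), 'torque': array([-0.03863545,  0.02327829, -0.0107377 ]), 'gripper_force': 0.0, 'opening': 1.001638315462276}
```

View pics/top0b.png

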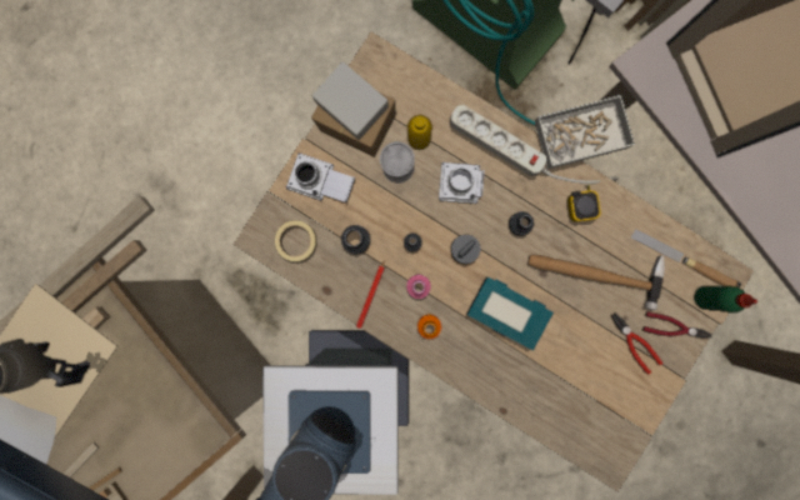

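View pics/side0b.png

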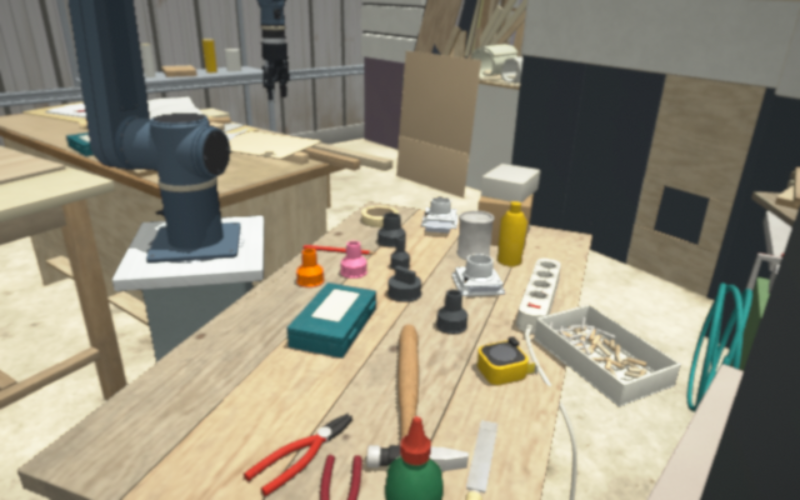

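The top view shows the open outlet at (307,173) with its blade to the right and a black bore, and the shut outlet at (460,181) with a bright bore. The dark parts are at (355,239), (412,242), (521,223) and the tabbed cap at (465,248). Tape is at (295,241), and the pink (418,287) and orange (429,326) parts are decoys. I'll confirm in enlarged crops.

Run:
```python
import cv2
im=cv2.imread('pics/top0.png')
cv2.imwrite('pics/c1.png',cv2.resize(im[115:225,225:345],None,fx=5,fy=5,interpolation=cv2.INTER_CUBIC))
cv2.imwrite('pics/c2.png',cv2.resize(im[115:225,315:445],None,fx=5,fy=5,interpolation=cv2.INTER_CUBIC))
im=cv2.imread('pics/side0.png')
cv2.imwrite('pics/c3.png',cv2.resize(im[145:275,230:420],None,fx=4,fy=4,interpolation=cv2.INTER_CUBIC))
```

```text
(no output)
```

View pics/c1.png

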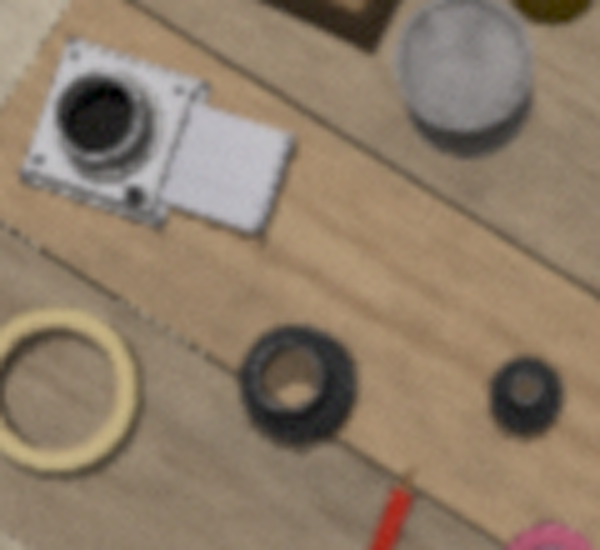

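View pics/c2.png

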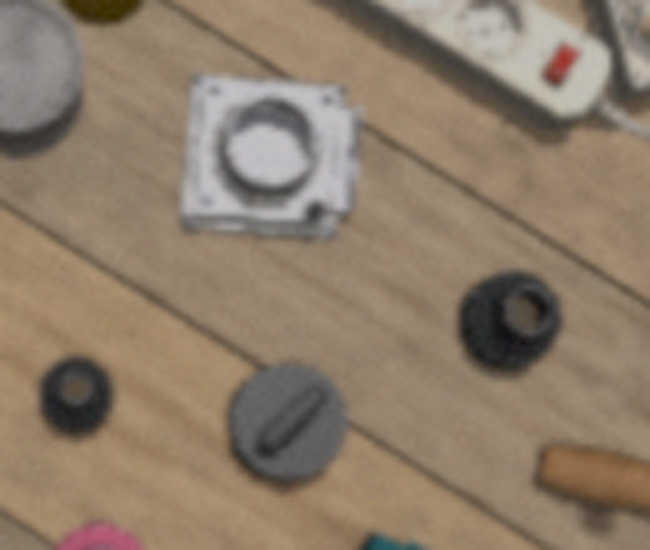

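View pics/c3.png

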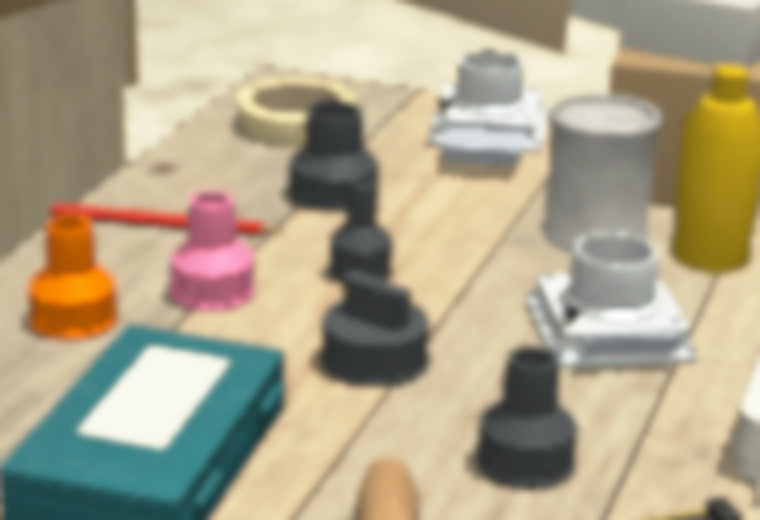

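The crops settle the parts. Wide is c1 (299,386) and narrow is c1 (526,396), with the smallest bead. Middle is c2 (509,322), and the cap with tab is c2 (288,423). The open outlet's rim is c1 (98,113) and the shut one's c2 (266,150).

Run:
```python
from h import *
C={'c1':('top',225,115,5),'c2':('top',315,115,5),'c3':('side',230,145,4)}
def m(lbl,c,u,v,z):
    n,a,b,s=C[c]; print(lbl,c,z,np.round(px2w(n,((u+.5)/s-.5+a,(v+.5)/s-.5+b),z),4)[:2])
m('open top','c1',98,113,.06);m('open top','c3',490,62,.06)
m('open blade corner','c1',293,140,.025);m('open blade corner','c1',262,235,.025)
m('open flange','c1',70,42,.0);m('open flange','c1',25,178,.0)
m('shut top','c2',268,146,.06);m('shut top','c3',614,248,.06)
m('wide base','c1',299,386,.012);m('wide top','c1',291,376,.069);m('wide top','c3',337,108,.069)
m('nar base','c1',526,396,.012);m('nar top','c1',526,388,.069);m('nar top','c3',362,181,.069)
m('mid base','c2',509,322,.012);m('mid top','c2',527,314,.069);m('mid top','c3',532,358,.069)
m('cap roof','c2',288,421,.028);m('cap roof','c3',375,318,.03)
m('tab a','c2',263,450,.056);m('tab b','c2',322,388,.056);m('tab a','c3',348,276,.056);m('tab b','c3',408,297,.056)
m('tape','c1',60,390,.012)
m('can','c1',465,65,.12)
from scipy.spatial.transform import Rotation as R
print(R.from_rotvec(manip.get_obs()['ee_rot']).as_matrix().round(3))
```

```text
open top c1 0.06 [0.6049 0.0463]
open top c3 0.06 [0.5976 0.043 ]
open blade corner c1 0.025 [ 0.5948 -0.0616]
open blade corner c1 0.025 [ 0.5389 -0.0435]
open flange c1 0.0 [0.6602 0.0763]
open flange c1 0.0 [0.5779 0.1029]
shut top c2 0.06 [ 0.5832 -0.3068]
shut top c3 0.06 [ 0.5826 -0.307 ]
wide base c1 0.012 [ 0.4512 -0.0639]
wide top c1 0.069 [ 0.4531 -0.0658]
wide top c3 0.069 [ 0.4513 -0.0633]
nar base c1 0.012 [ 0.4447 -0.1975]
nar top c1 0.069 [ 0.4458 -0.1976]
nar top c3 0.069 [ 0.4419 -0.1986]
mid base c2 0.012 [ 0.4872 -0.4514]
mid top c2 0.069 [ 0.4862 -0.4498]
mid top c3 0.069 [ 0.4844 -0.453 ]
cap roof c2 0.028 [ 0.4288 -0.3199]
cap roof c3 0.03 [ 0.4257 -0.3202]
tab a c2 0.056 [ 0.4111 -0.3029]
tab b c2 0.056 [ 0.446  -0.3364]
tab a c3 0.056 [ 0.4099 -0.3117]
tab b c3 0.056 [ 0.4399 -0.3453]
tape c1 0.012 [0.4494 0.078 ]
can c1 0.12 [ 0.6173 -0.1655]
[[-0.917  0.398 -0.001]
 [ 0.398  0.917 -0.002]
 [ 0.    -0.002 -1.   ]]
```

```bash
cat >> h.py <<'E'
from scipy.spatial.transform import Rotation as R
def go(*targets,yaw=None):
    o=manip.get_obs(); M=R.from_rotvec(o['ee_rot']).as_matrix(); p=o['tcp_pos']
    print('t',round(o['t'],2),'tcp',p.round(4),'F',o['force'].round(1),'open',round(o['opening'],3),'gf',round(o['gripper_force'],1),'yawY',round(np.degrees(np.arctan2(M[1,1],M[0,1])),2),'tilt',M[:2,2].round(4))
    if M[:2,2].any() : print(' level turn units', (np.degrees(np.cross(M[:,2],[0,0,-1])@M)/5).round(3))
    for t in targets:
        d=M.T@(np.array(t)-p)/.04; n=int(np.ceil(np.abs(d).max())); print(t,'units',d.round(3),'n',n,'per row',(d/max(n,1)).round(3)); p=np.array(t)
E
python3 - <<'E'
from h import *
# box/can extents: top pixels in 640 scale
for l,u,v,z in(('greybox L',252,80,.12),('greybox front',287,106,.12),('box front low',308,121,.03),('box front-left low',251,97,0.0)):
    print(l,px2w('top',(u,v),z).round(3)[:2])
for z in(.08,.1,.12,.14): print(z,px2w('side',(230+605/4,145+112/4),z).round(3)[:2],px2w('top',(225+465/5,115+66/5),z).round(3)[:2])
go((.452,-.0645,.2))
E
```

```text
greybox L [0.751 0.014]
greybox front [ 0.677 -0.083]
box front low [ 0.657 -0.135]
box front-left low [0.739 0.039]
0.08 [ 0.636 -0.13 ] [ 0.624 -0.165]
0.1 [ 0.618 -0.179] [ 0.62  -0.166]
0.12 [ 0.599 -0.228] [ 0.616 -0.167]
0.14 [ 0.581 -0.278] [ 0.611 -0.167]
t 0.1 tcp [0.2088 0.481  0.1989] F [ 0.8  0.5 -0.3] open 1.002 gf 0.0 yawY 66.52 tilt [-0.0011 -0.0018]
 level turn units [-0.024 -0.003  0.   ]
(0.452, -0.0645, 0.2) units [-1.1009e+01 -1.0087e+01 -9.0000e-03] n 12 per row [-0.917 -0.841 -0.001]
```

Call:
jog_arm(plan=[[[0,0,0.9,0,0,0,85],[0,0,0.9,0,0,0,85],[0,0,0.9,0,0,0,85],[0,0,0.9,0,0,0,85],[0,0,0.9,0,0,0,85],[0,0,0,0,0,0,85]]])

```text
t: 0.7
tcp_pos: [0.209, 0.4812, 0.1994]
ee_rot: [-1.227, -2.892, 0.002]
force: [0.8, -0.1, -0.3]
opening: 0.992
gripper_force: 0.0
```

```bash
python3 -c "
from h import *
go((.452,-.0645,.2),(.452,-.0645,.041))"
```

```text
t 0.7 tcp [0.209  0.4812 0.1994] F [ 0.8 -0.1 -0.3] open 0.992 gf 0.0 yawY 44.03 tilt [-0.0007 -0.0011]
 level turn units [-0.014  0.004  0.   ]
(0.452, -0.0645, 0.2) units [-1.4031e+01 -5.1140e+00 -5.0000e-03] n 15 per row [-0.935 -0.341 -0.   ]
(0.452, -0.0645, 0.041) units [1.000e-03 5.000e-03 3.975e+00] n 4 per row [0.    0.001 0.994]
```

Call:
jog_arm(plan=[[[0,0,0,-0.935,-0.341,0,85],[0,0,0,-0.935,-0.341,0,85],[0,0,0,-0.935,-0.341,0,85],[0,0,0,-0.935,-0.341,0,85],[0,0,0,-0.935,-0.341,0,85],[0,0,0,-0.935,-0.341,0,85],[0,0,0,-0.935,-0.341,0,85],[0,0,0,-0.935,-0.341,0,85],[0,0,0,-0.935,-0.341,0,85],[0,0,0,-0.935,-0.341,0,85],[0,0,0,-0.935,-0.341,0,85],[0,0,0,-0.935,-0.341,0,85],[0,0,0,-0.935,-0.341,0,85],[0,0,0,-0.935,-0.341,0,85],[0,0,0,-0.935,-0.341,0,85],[0,0,0,0,0,0,85],[0,0,0,0,0,0,85],[0,0,0,0,0,0,85]]])

```text
t: 2.5
tcp_pos: [0.4514, -0.0632, 0.1999]
ee_rot: [-1.225, -2.892, -0.001]
force: [-0.6, 0.5, 1.2]
opening: 0.993
gripper_force: 0.0
```

```bash
python3 -c "
from h import *
go((.452,-.0645,.09),(.452,-.0645,.042))"
```

```text
t 2.5 tcp [ 0.4514 -0.0632  0.1999] F [-0.6  0.5  1.2] open 0.993 gf 0.0 yawY 44.1 tilt [-0.0008  0.0007]
 level turn units [-0.001 -0.012  0.   ]
(0.452, -0.0645, 0.09) units [-0.037 -0.01   2.747] n 3 per row [-0.012 -0.003  0.916]
(0.452, -0.0645, 0.042) units [-1.0e-03  0.0e+00  1.2e+00] n 2 per row [-0.001  0.     0.6  ]
```

Call:
jog_arm(plan=[[[0,0,0,-0.04,-0.01,0.9,85],[0,0,0,0,0,0.9,85],[0,0,0,0,0,0.95,85],[0,0,0,0,0,0.6,85],[0,0,0,0,0,0.6,85],[0,0,0,0,0,0,85],[0,0,0,0,0,0,35],[0,0,0,0,0,0,35],[0,0,0,0,0,0,35],[0,0,0,0,0,0,35],[0,0,0,0,0,0,35],[0,0,0,0,0,0,35],[0,0,0,0,0,0,35],[0,0,0,0,0,0,35]]], grip_force=50)

```text
t: 3.9
tcp_pos: [0.4527, -0.0655, 0.042]
ee_rot: [-1.227, -2.892, 0.0]
force: [0.0, 0.4, -0.4]
opening: 0.413
gripper_force: 0.0
```

```bash
python3 -c "
from h import *
go((.452,-.0645,.19),(.602,.0455,.17))"
```

```text
t 3.9 tcp [ 0.4527 -0.0655  0.042 ] F [ 0.   0.4 -0.4] open 0.413 gf 0.0 yawY 44.01 tilt [-0.0002  0.0001]
 level turn units [-0.001 -0.002  0.   ]
(0.452, -0.0645, 0.19) units [ 0.031  0.006 -3.701] n 4 per row [ 0.008  0.001 -0.925]
(0.602, 0.0455, 0.17) units [-0.628  4.608  0.5  ] n 5 per row [-0.126  0.922  0.1  ]
```

Run:
```python
from h import *
im=snap('side','s1'); cv2.imwrite('pics/s1c.png',cv2.resize(im[100:220,220:380,::-1],None,fx=5,fy=5,interpolation=cv2.INTER_CUBIC))
```

```text
(no output)
```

View pics/s1c.png

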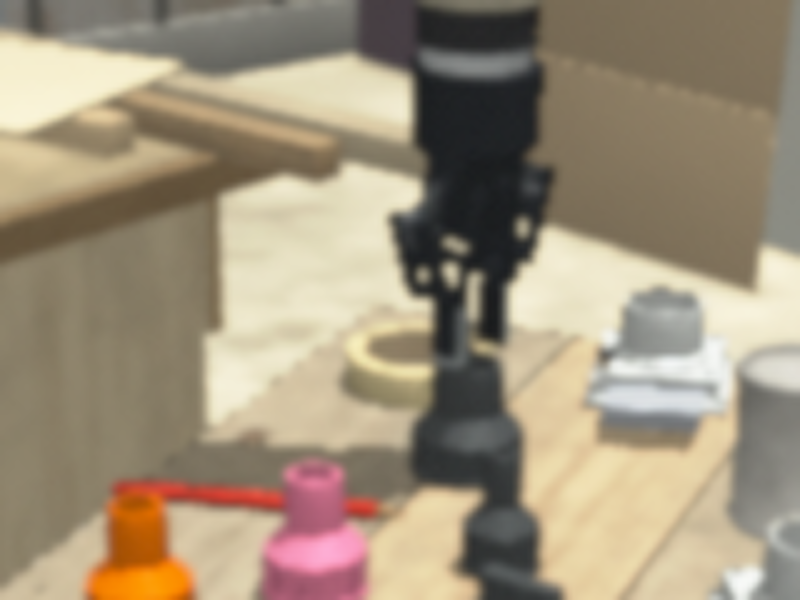

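Run:
```python
from h import *
p=manip.get_obs()['tcp_pos']
for z in(0,.042,.06,.075,.1): print(z,(w2px('side',[p[0],p[1],z])-[220,100])*5)
im=snap('top','t1'); print(w2px('top',p)); cv2.imwrite('pics/t1c.png',cv2.resize(im[120:250,220:380,::-1],None,fx=4,fy=4,interpolation=cv2.INTER_CUBIC))
```

```text
0 [470.30170946 466.95075489]
0.042 [471.55819304 402.03098596]
0.06 [472.10700092 373.67955708]
0.075 [472.56918043 349.80536966]
0.1 [473.34943692 309.50489001]
[283.80293045 190.60329158]
```

View pics/t1c.png

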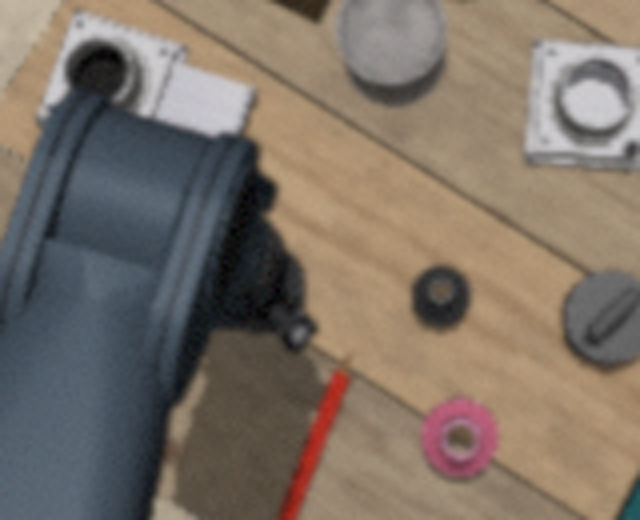

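Run:
```python
import cv2,numpy as np
o=[]
for f in('side0','s1'):
    im=cv2.imread(f'pics/{f}.png')[150:205,290:335]
    im=(255*(np.clip(im/110.,0,1))**.6).astype(np.uint8)
    o.append(cv2.resize(im,None,fx=8.8,fy=8.8,interpolation=cv2.INTER_CUBIC))
cv2.imwrite('pics/cmp.png',np.hstack(o))
```

```text
(no output)
```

View pics/cmp.png

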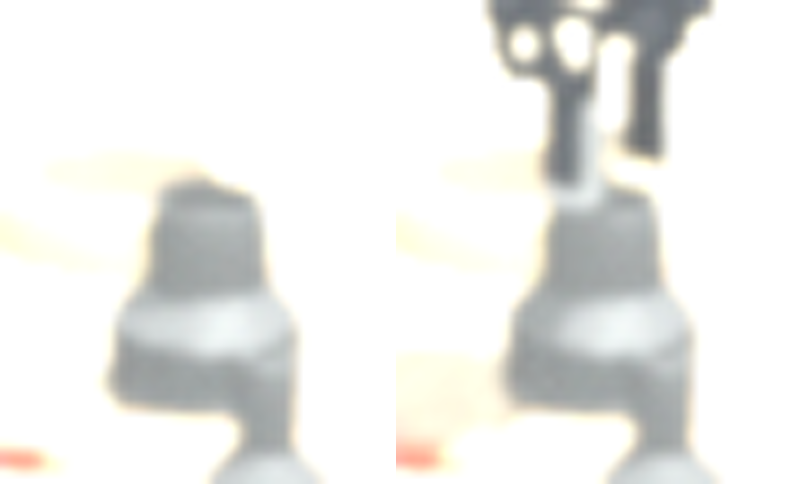

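Run:
```python
from h import *
for z in(.2,.22,.23,.24): print(z,w2px('side',[.2088,.481,z]).round(1))
p=manip.get_obs()['tcp_pos']; y=np.array([.719,.695,0])
for z in(.042,.06,.07,.075,.08):
    print(z,[w2px('side',np.array([p[0],p[1],z])+s*.0225*y).round(1) for s in(-1,1)])
a=cv2.imread('pics/side0.png')[50:90,195:245]; cv2.imwrite('pics/g0.png',cv2.resize(a,None,fx=10,fy=10,interpolation=cv2.INTER_CUBIC))
```

```text
0.2 [223.6  90.8]
0.22 [223.2  85.4]
0.23 [223.   82.7]
0.24 [222.9  80. ]
0.042 [array([309.9, 182.7]), array([318.6, 178.2])]
0.06 [array([310., 177.]), array([318.7, 172.5])]
0.07 [array([310.1, 173.8]), array([318.8, 169.4])]
0.075 [array([310.1, 172.2]), array([318.9, 167.8])]
0.08 [array([310.1, 170.5]), array([318.9, 166.2])]
```

View pics/g0.png

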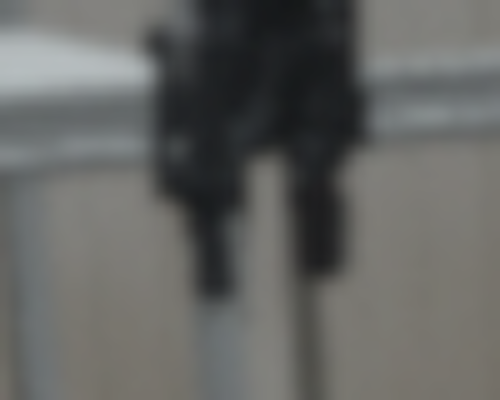

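```bash
python3 -c "
from h import *
for z in(.06,.1,.14): print(px2w('top',(293.2,202.5),z).round(4))
go((.452,-.0645,.019))"
```

```text
[ 0.4177 -0.0942  0.06  ]
[ 0.4161 -0.0978  0.1   ]
[ 0.4145 -0.1015  0.14  ]
t 4.0 tcp [ 0.4527 -0.0655  0.0419] F [0.  0.2 0.7] open 0.407 gf 0.0 yawY 44.02 tilt [-0.0001  0.    ]
 level turn units [-0.001 -0.001  0.   ]
(0.452, -0.0645, 0.019) units [0.03  0.006 0.574] n 1 per row [0.03  0.006 0.574]
```

The side view shows the finger tips about 29 mm higher than the reported TCP. The offset is the same at the start pose, and x and y agree. I'll correct for it by reopening, going lower and watching the force.

Call:
jog_arm(plan=[[[0,0,0,0.03,0,0,85],[0,0,0,0,0,0,85],[0,0,0,0,0,0,85],[0,0,0,0,0,0,85],[0,0,0,0,0,0,85],[0,0,0,0,0,0,85],[0,0,0,0,0,0.3,85],[0,0,0,0,0,0.2,85],[0,0,0,0,0,0.17,85],[0,0,0,0,0,0,85],[0,0,0,0,0,0,35],[0,0,0,0,0,0,35],[0,0,0,0,0,0,35],[0,0,0,0,0,0,35],[0,0,0,0,0,0,35],[0,0,0,0,0,0,35],[0,0,0,0,0,0,35],[0,0,0,0,0,0,35]]], grip_force=50)

```text
t: 5.8
tcp_pos: [0.4528, -0.0649, 0.0161]
ee_rot: [1.226, 2.89, 0.0]
force: [0.1, -0.2, 5.2]
opening: 0.489
gripper_force: 51.2
```

Call:
jog_arm(plan=[[[0,0,0,0,0,0,70],[0,0,0,0,0,0,70],[0,0,0,0,0,0,70],[0,0,0,0,0,0,70],[0,0,0,0,0,0.1,70],[0,0,0,0,0,0.1,70],[0,0,0,0,0,0,70]]])

```text
t: 6.5
tcp_pos: [0.451, -0.0644, 0.0062]
ee_rot: [-1.226, -2.89, 0.0]
force: [-0.2, -0.1, -0.4]
opening: 0.822
gripper_force: 0.0
```

Call:
jog_arm(plan=[[[0,0,0,0,0,0,35],[0,0,0,0,0,0,35],[0,0,0,0,0,0,35],[0,0,0,0,0,0,35],[0,0,0,0,0,0,35],[0,0,0,0,0,0,35]]])

```text
t: 7.1
tcp_pos: [0.4523, -0.0648, 0.0076]
ee_rot: [1.227, 2.891, 0.0]
force: [0.6, 0.8, 1.5]
opening: 0.497
gripper_force: 51.0
```

Run:
```python
from h import *
go((.452,-.0645,.16))
im=snap('side','s2')[140:210,280:345,::-1]
im=(255*(np.clip(im/110.,0,1))**.6).astype(np.uint8)
cv2.imwrite('pics/s2c.png',cv2.resize(im,None,fx=8,fy=8,interpolation=cv2.INTER_CUBIC))
```

```text
t 7.1 tcp [ 0.4523 -0.0648  0.0076] F [0.6 0.8 1.5] open 0.497 gf 51.0 yawY 44.02 tilt [ 0.0009 -0.0003]
 level turn units [0.005 0.01  0.   ]
(0.452, -0.0645, 0.16) units [ 0.008  0.    -3.811] n 4 per row [ 0.002  0.    -0.953]
```

View pics/s2c.png

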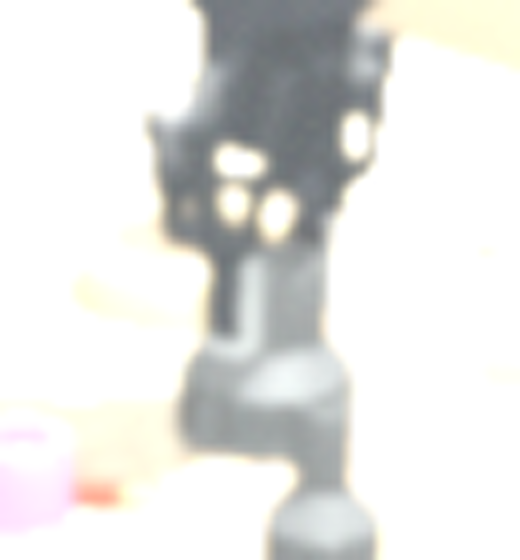

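Tips are now just above the cone, at crop (232,350), with a firm grip. Lifting and carrying it over the open outlet.

Call:
jog_arm(plan=[[[0,0,0,0,0,-0.3,35],[0,0,0,0,0,-0.8,35],[0,0,0,0,0,-0.9,35],[0,0,0,0,0,-0.8,35],[0,0,0,-0.06,0.46,0,35],[0,0,0,-0.12,0.92,0,35],[0,0,0,-0.12,0.92,0,35],[0,0,0,-0.13,0.92,0,35],[0,0,0,-0.13,0.92,0,35],[0,0,0,-0.07,0.46,0,35],[0,0,0,0,0,0,35],[0,0,0,0,0,0,35],[0,0,0,0,0,0,35]]])

```text
t: 8.45
tcp_pos: [0.6007, 0.0445, 0.1193]
ee_rot: [-1.228, -2.891, 0.001]
force: [0.3, -0.7, -1.3]
opening: 0.495
gripper_force: 51.2
```

Run:
```python
from h import *
go((.602,.0455,.08),(.602,.0455,.0426))
im=snap('side','s3')[100:200,280:410,::-1]
im=(255*(np.clip(im/180.,0,1))**.7).astype(np.uint8)
cv2.imwrite('pics/s3c.png',cv2.resize(im,None,fx=6,fy=6,interpolation=cv2.INTER_CUBIC))
```

```text
t 8.45 tcp [0.6007 0.0445 0.1193] F [ 0.3 -0.7 -1.3] open 0.495 gf 51.2 yawY 43.98 tilt [-0.0012 -0.0003]
 level turn units [-0.013 -0.007  0.   ]
(0.602, 0.0455, 0.08) units [-0.005  0.042  0.981] n 1 per row [-0.005  0.042  0.981]
(0.602, 0.0455, 0.0426) units [-0.001  0.001  0.935] n 1 per row [-0.001  0.001  0.935]
```

View pics/s3c.png

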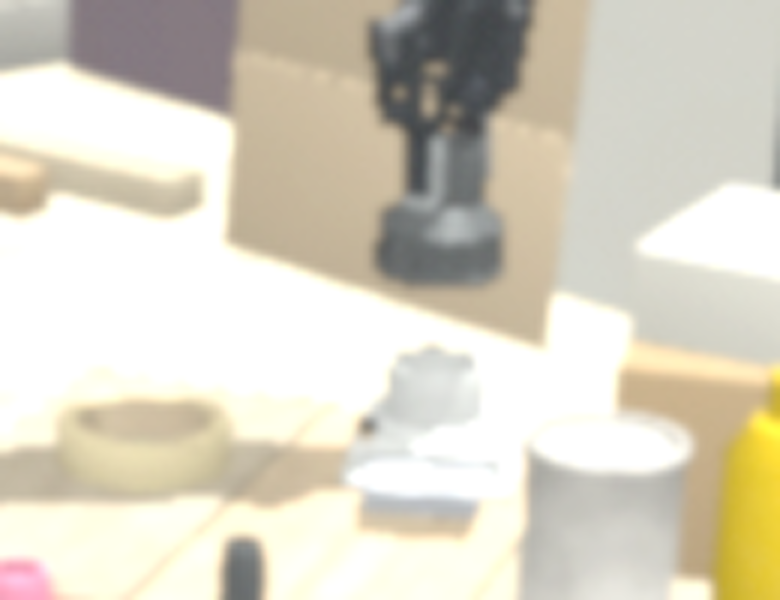

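Call:
jog_arm(plan=[[[0,0,0,0,0.04,0.5,35],[0,0,0,0,0,0.4,35],[0,0,0,0,0,0.1,35],[0,0,0,0,0,0.1,35],[0,0,0,0,0,0.1,35],[0,0,0,0,0,0.1,35],[0,0,0,0,0,0.1,35],[0,0,0,0,0,0,35]]])

```text
t: 9.3
tcp_pos: [0.6025, 0.0463, 0.0627]
ee_rot: [-1.227, -2.891, 0.0]
force: [-0.2, 0.9, -1.2]
opening: 0.494
gripper_force: 51.2
```

Call:
jog_arm(plan=[[[0,0,0,0,0,0.1,35],[0,0,0,0,0,0.1,35],[0,0,0,0,0,0.1,35],[0,0,0,0,0,0.1,35],[0,0,0,0,0,0.08,35],[0,0,0,0,0,0,35],[0,0,0,0,0,0,35]]])

```text
t: 10.0
tcp_pos: [0.6028, 0.0462, 0.0439]
ee_rot: [-1.227, -2.892, 0.0]
force: [-0.2, 0.0, -1.2]
opening: 0.497
gripper_force: 51.2
```

Call:
jog_arm(plan=[[[0,0,0,0,0,0.05,35],[0,0,0,0,0,0.05,35],[0,0,0,0,0,0,35]]])

```text
t: 10.3
tcp_pos: [0.6035, 0.0462, 0.0426]
ee_rot: [1.226, 2.89, 0.001]
force: [-2.9, 0.3, 6.2]
opening: 0.494
gripper_force: 51.8
```

Call:
jog_arm(plan=[[[0,0,0,0,0,0,75],[0,0,0,0,0,0,75],[0,0,0,0,0,0,75],[0,0,0,0,0,0,75],[0,0,0,0,0,-0.5,75],[0,0,0,0,0,-0.9,75],[0,0,0,0,0,-0.9,75],[0,0,0,0,0,0,75]]])

```text
t: 11.1
tcp_pos: [0.6068, 0.0461, 0.1388]
ee_rot: [1.223, 2.882, 0.006]
force: [1.0, -0.3, 1.0]
opening: 0.88
gripper_force: 0.0
```

Run:
```python
from h import *
go((.486,-.451,.13),(.486,-.451,.008))
```

```text
t 11.1 tcp [0.6068 0.0461 0.1388] F [ 1.  -0.3  1. ] open 0.88 gf 0.0 yawY 44.03 tilt [ 0.0115 -0.0004]
 level turn units [0.091 0.095 0.   ]
(0.486, -0.451, 0.13) units [ -6.836 -10.81    0.191] n 11 per row [-0.621 -0.983  0.017]
(0.486, -0.451, 0.008) units [ 0.025 -0.024  3.05 ] n 4 per row [ 0.006 -0.006  0.762]
```

Call:
jog_arm(plan=[[[0,0,0,-0.3,-0.5,0,75],[0,0,0,-0.6,-0.95,0,75],[0,0,0,-0.6,-0.95,0,75],[0,0,0,-0.6,-0.95,0,75],[0,0,0,-0.6,-0.95,0,75],[0,0,0,-0.6,-0.95,0,75],[0,0,0,-0.6,-0.95,0,75],[0,0,0,-0.6,-0.95,0,75],[0,0,0,-0.6,-0.95,0,75],[0,0,0,-0.6,-0.95,0,75],[0,0,0,-0.6,-0.95,0,75],[0,0,0,-0.5,-0.8,0,75],[0,0,0,0,0,0,75],[0,0,0,0,0,0,75],[0,0,0,0,0,0,75]]])

```text
t: 12.6
tcp_pos: [0.4814, -0.4485, 0.1315]
ee_rot: [-1.226, -2.892, -0.002]
force: [0.5, 0.2, 0.7]
opening: 0.877
gripper_force: 0.0
```

Run:
```python
from h import *
go((.486,-.451,.06),(.486,-.451,.009))
im=snap('side','s4')[150:280,330:430,::-1]
top=snap('top','t4')
im=(255*(np.clip(im/150.,0,1))**.7).astype(np.uint8)
a=cv2.resize(im,None,fx=4.4,fy=4.4,interpolation=cv2.INTER_CUBIC)
b=cv2.resize(top[100:230,220:300,::-1],None,fx=4.4,fy=4.4,interpolation=cv2.INTER_CUBIC)
cv2.imwrite('pics/s4c.png',np.hstack([a,b]))
```

```text
t 12.6 tcp [ 0.4814 -0.4485  0.1315] F [0.5 0.2 0.7] open 0.877 gf 0.0 yawY 44.06 tilt [-0.0004  0.0012]
 level turn units [ 0.007 -0.014  0.   ]
(0.486, -0.451, 0.06) units [-0.127  0.038  1.788] n 2 per row [-0.063  0.019  0.894]
(0.486, -0.451, 0.009) units [-2.000e-03 -1.000e-03  1.275e+00] n 2 per row [-0.001 -0.     0.637]
```

View pics/s4c.png

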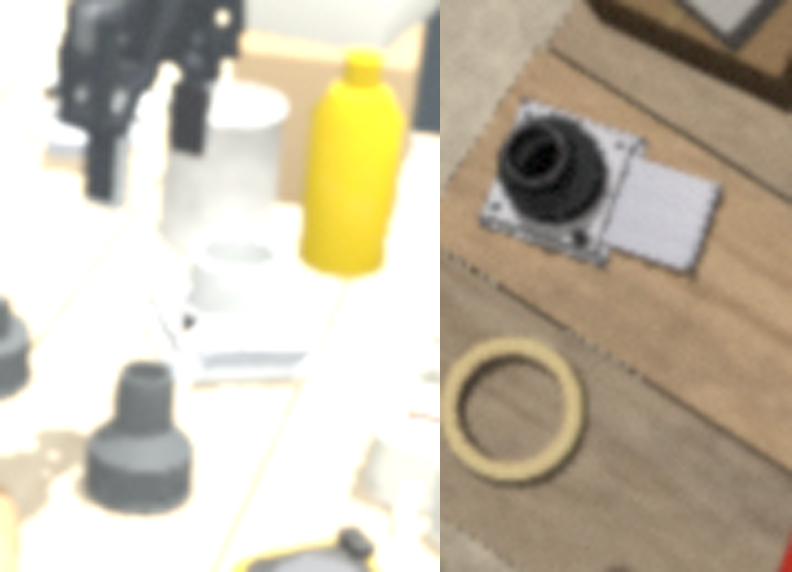

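The wide reducer sits on the open outlet, with its rim at crop (536,156). The fingers are over the middle one, so I'm descending and gripping.

Call:
jog_arm(plan=[[[0,0,0,-0.13,0.04,0.6,75],[0,0,0,0,0,0.6,75],[0,0,0,0,0,0.6,75],[0,0,0,0,0,0.6,75],[0,0,0,0,0,0.4,75],[0,0,0,0,0,0.25,75],[0,0,0,0,0,0,75],[0,0,0,0,0,0,20],[0,0,0,0,0,0,20],[0,0,0,0,0,0,20],[0,0,0,0,0,0,20],[0,0,0,0,0,0,20],[0,0,0,0,0,0,20],[0,0,0,0,0,0,20],[0,0,0,0,0,0,20],[0,0,0,0,0,0,20]]], grip_force=45)

```text
t: 14.3
tcp_pos: [0.487, -0.4534, 0.012]
ee_rot: [1.226, 2.889, -0.002]
force: [1.6, 1.0, 4.8]
opening: 0.352
gripper_force: 45.1
```

Run:
```python
from h import *
print(px2w('top',(220+96.5/4.4-.5,100+156.5/4.4-.5),.104))
print(px2w('top',(220+112/4.4-.5,100+170/4.4-.5),.05))
go((.486,-.451,.14),(.603,.046,.14))
```

```text
[0.60212714 0.04480329 0.104     ]
[0.60412758 0.0462114  0.05      ]
t 14.3 tcp [ 0.487  -0.4534  0.012 ] F [1.6 1.  4.8] open 0.352 gf 45.1 yawY 44.02 tilt [ 0.0024 -0.0027]
 level turn units [-0.001  0.042  0.   ]
(0.486, -0.451, 0.14) units [ 0.049  0.023 -3.2  ] n 4 per row [ 0.012  0.006 -0.8  ]
(0.603, 0.046, 0.14) units [ 6.903 10.737 -0.026] n 11 per row [ 0.628  0.976 -0.002]
```

Call:
jog_arm(plan=[[[0,0,0,0,0,-0.4,20],[0,0,0,0,0,-0.8,20],[0,0,0,0,0,-0.9,20],[0,0,0,0,0,-0.9,20],[0,0,0,0,0,-0.6,20],[0,0,0,0.3,0.5,0,20],[0,0,0,0.6,0.95,0,20],[0,0,0,0.6,0.95,0,20],[0,0,0,0.6,0.95,0,20],[0,0,0,0.6,0.95,0,20],[0,0,0,0.6,0.95,0,20],[0,0,0,0.6,0.95,0,20],[0,0,0,0.6,0.95,0,20],[0,0,0,0.6,0.95,0,20],[0,0,0,0.6,0.95,0,20],[0,0,0,0.6,0.95,0,20],[0,0,0,0.5,0.7,0,20],[0,0,0,0,0,0,20],[0,0,0,0,0,0,20],[0,0,0,0,0,0,20]]])

```text
t: 16.3
tcp_pos: [0.6044, 0.04, 0.1539]
ee_rot: [-1.228, -2.891, 0.001]
force: [-0.4, -0.7, -1.7]
opening: 0.35
gripper_force: 44.8
```

Run:
```python
from h import *
go((.604,.0447,.12),(.604,.0447,.091))
im=snap('side','s5')[95:195,290:420,::-1]
im=(255*(np.clip(im/150.,0,1))**.7).astype(np.uint8)
cv2.imwrite('pics/s5c.png',cv2.resize(im,None,fx=6,fy=6,interpolation=cv2.INTER_CUBIC))
```

```text
t 16.3 tcp [0.6044 0.04   0.1539] F [-0.4 -0.7 -1.7] open 0.35 gf 44.8 yawY 43.97 tilt [-0.0008 -0.0006]
 level turn units [-0.011 -0.002  0.   ]
(0.604, 0.0447, 0.12) units [0.092 0.076 0.848] n 1 per row [0.092 0.076 0.848]
(0.604, 0.0447, 0.091) units [-0.     0.001  0.725] n 1 per row [-0.     0.001  0.725]
```

View pics/s5c.png

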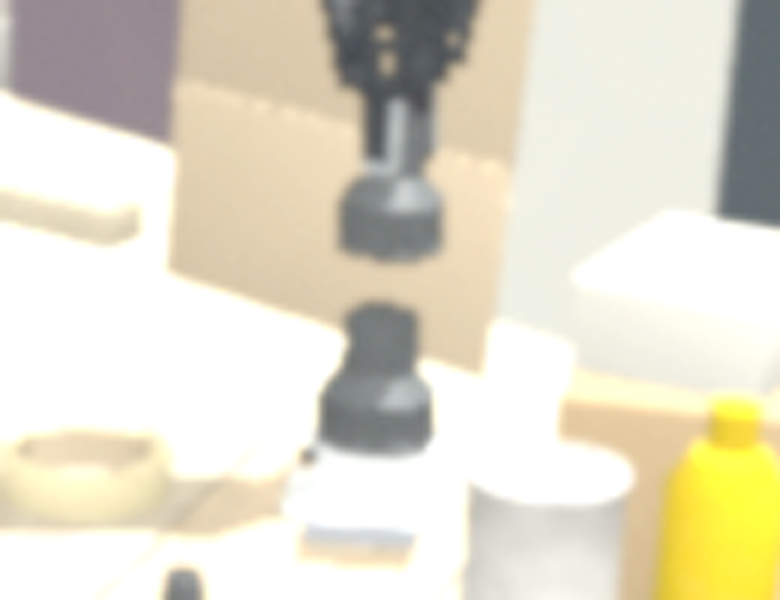

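Run:
```python
from h import *
f=lambda P:((w2px('side',P)-[290,95]+.5)*6).round(1)
for z in(.045,.104,.155): print(z,f([.6028,.0458,z]), f([.6044,.04,z]), f([.6044-.001,.04+.0011,z]))
```

```text
0.045 [382.2 417.8] [387.9 421.4] [385.6 420.8]
0.104 [388.2 313.1] [394.  316.3] [391.7 315.8]
0.155 [393.5 219.6] [399.5 222.6] [397.1 222.1]
```

Call:
jog_arm(plan=[[[0,0,0,0.07,0.07,0.4,20],[0,0,0,0,0,0.4,20],[0,0,0,0,0,0.1,20],[0,0,0,0,0,0.1,20],[0,0,0,0,0,0.1,20],[0,0,0,0,0,0.1,20],[0,0,0,0,0,0,20]]])

```text
t: 17.05
tcp_pos: [0.6047, 0.0446, 0.1058]
ee_rot: [-1.227, -2.892, 0.0]
force: [0.0, -0.3, -0.1]
opening: 0.353
gripper_force: 44.8
```

Call:
jog_arm(plan=[[[0,0,0,0,0,0.1,20],[0,0,0,0,0,0.1,20],[0,0,0,0,0,0.08,20],[0,0,0,0,0,0,20]]])

```text
t: 17.45
tcp_pos: [0.6043, 0.0449, 0.0939]
ee_rot: [-1.226, -2.891, 0.001]
force: [0.1, 0.3, -0.7]
opening: 0.353
gripper_force: 44.8
```

Call:
jog_arm(plan=[[[0,0,0,0,0,0.05,20],[0,0,0,0,0,0.05,20],[0,0,0,0,0,0,20]]])

```text
t: 17.75
tcp_pos: [0.605, 0.0448, 0.0911]
ee_rot: [1.227, 2.892, 0.001]
force: [-0.4, -0.3, 0.7]
opening: 0.359
gripper_force: 44.8
```

Call:
jog_arm(plan=[[[0,0,0,0,0,0.05,20],[0,0,0,0,0,0.05,20],[0,0,0,0,0,0,20]]])

```text
t: 18.05
tcp_pos: [0.6053, 0.0447, 0.091]
ee_rot: [1.226, 2.889, 0.001]
force: [-4.5, 0.1, 12.5]
opening: 0.352
gripper_force: 46.0
```

Call:
jog_arm(plan=[[[0,0,0,0,0,0,60],[0,0,0,0,0,0,60],[0,0,0,0,0,0,60],[0,0,0,0,0,0,60],[0,0,0,0,0,-0.5,60],[0,0,0,0,0,-0.9,60],[0,0,0,0,0,0,60],[0,0,0,0,0,0,60]]])

```text
t: 18.85
tcp_pos: [0.6059, 0.0447, 0.144]
ee_rot: [1.226, 2.89, 0.002]
force: [0.4, -0.0, 0.2]
opening: 0.702
gripper_force: 0.0
```

Run:
```python
from h import *
go((.4445,-.198,.12),(.4445,-.198,.015))
```

```text
t 18.85 tcp [0.6059 0.0447 0.144 ] F [ 0.4 -0.   0.2] open 0.702 gf 0.0 yawY 44.02 tilt [ 0.0027 -0.0001]
 level turn units [0.022 0.023 0.   ]
(0.4445, -0.198, 0.12) units [-1.559 -7.119  0.59 ] n 8 per row [-0.195 -0.89   0.074]
(0.4445, -0.198, 0.015) units [ 0.005 -0.005  2.625] n 3 per row [ 0.002 -0.002  0.875]
```

Call:
jog_arm(plan=[[[0,0,0,-0.1,-0.45,0,60],[0,0,0,-0.2,-0.9,0,60],[0,0,0,-0.2,-0.9,0,60],[0,0,0,-0.2,-0.9,0.1,60],[0,0,0,-0.2,-0.9,0.1,60],[0,0,0,-0.2,-0.9,0.1,60],[0,0,0,-0.2,-0.9,0.1,60],[0,0,0,-0.2,-0.9,0.1,60],[0,0,0,-0.06,-0.37,0.1,60],[0,0,0,0,0,0,60],[0,0,0,0,0,0,60],[0,0,0,0,0,0,60]]])

```text
t: 20.05
tcp_pos: [0.4437, -0.1971, 0.1184]
ee_rot: [-1.225, -2.892, -0.001]
force: [0.0, -0.0, -0.0]
opening: 0.702
gripper_force: 0.0
```

Run:
```python
from h import *
go((.4445,-.198,.015))
im=snap('side','s6'); top=snap('top','t6')
a=im[100:230,270:370,::-1]
a=(255*(np.clip(a/150.,0,1))**.7).astype(np.uint8)
a=cv2.resize(a,None,fx=4.4,fy=4.4,interpolation=cv2.INTER_CUBIC)
b=cv2.resize(top[100:230,220:300,::-1],None,fx=4.4,fy=4.4,interpolation=cv2.INTER_CUBIC)
cv2.imwrite('pics/s6c.png',np.hstack([a,b]))
```

```text
t 20.05 tcp [ 0.4437 -0.1971  0.1184] F [ 0. -0. -0.] open 0.702 gf 0.0 yawY 44.08 tilt [-0.0004  0.0008]
 level turn units [ 0.003 -0.01   0.   ]
(0.4445, -0.198, 0.015) units [-3.300e-02 -1.000e-03  2.584e+00] n 3 per row [-0.011 -0.     0.861]
```

View pics/s6c.png

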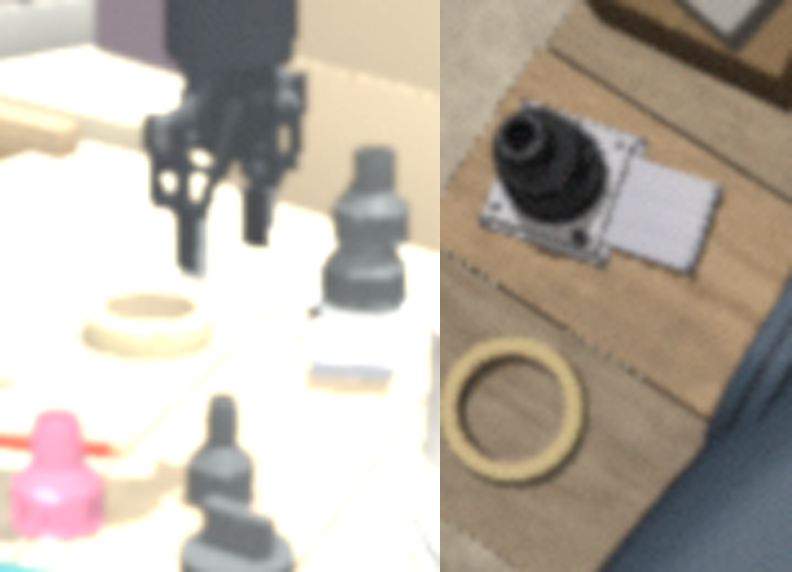

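The middle reducer is seated on the wide one, rim at crop (520,135), and the fingers are above the narrow one. My picture views are used up, so the rest goes by numbers.

Call:
jog_arm(plan=[[[0,0,0,-0.03,0,0.6,60],[0,0,0,0,0,0.7,60],[0,0,0,0,0,0.7,60],[0,0,0,0,0,0.35,60],[0,0,0,0,0,0.25,60],[0,0,0,0,0,0,60],[0,0,0,0,0,0,10],[0,0,0,0,0,0,10],[0,0,0,0,0,0,10],[0,0,0,0,0,0,10],[0,0,0,0,0,0,10],[0,0,0,0,0,0,10],[0,0,0,0,0,0,10],[0,0,0,0,0,0,10]]], grip_force=40)

```text
t: 21.55
tcp_pos: [0.4455, -0.1995, 0.0164]
ee_rot: [1.226, 2.889, -0.0]
force: [1.1, 0.4, 5.1]
opening: 0.234
gripper_force: 39.3
```

Run:
```python
from h import *
print(px2w('top',(220+80.5/4.4-.5,100+135.5/4.4-.5),.148))
go((.4445,-.198,.185),(.603,.0455,.185))
```

```text
[0.60600474 0.04507623 0.148     ]
t 21.55 tcp [ 0.4455 -0.1995  0.0164] F [1.1 0.4 5.1] open 0.234 gf 39.3 yawY 44.02 tilt [ 0.0029 -0.0015]
 level turn units [0.012 0.035 0.   ]
(0.4445, -0.198, 0.185) units [ 0.033  0.012 -4.215] n 5 per row [ 0.007  0.002 -0.843]
(0.603, 0.0455, 0.185) units [1.623e+00 7.080e+00 3.000e-03] n 8 per row [0.203 0.885 0.   ]
```

Call:
jog_arm(plan=[[[0,0,0,0,0,-0.4,10],[0,0,0,0,0,-0.9,10],[0,0,0,0,0,-0.9,10],[0,0,0,0,0,-0.9,10],[0,0,0,0,0,-0.9,10],[0,0,0,0,0,-0.4,10],[0,0,0,0.1,0.5,0,10],[0,0,0,0.2,0.9,0,10],[0,0,0,0.2,0.9,0,10],[0,0,0,0.2,0.9,0,10],[0,0,0,0.2,0.9,0,10],[0,0,0,0.2,0.9,0,10],[0,0,0,0.2,0.9,0,10],[0,0,0,0.2,0.9,0,10],[0,0,0,0.05,0.28,0,10],[0,0,0,0,0,0,10],[0,0,0,0,0,0,10],[0,0,0,0,0,0,10]]])

```text
t: 23.35
tcp_pos: [0.6041, 0.0411, 0.1908]
ee_rot: [-1.229, -2.891, 0.001]
force: [-0.4, -0.1, -0.6]
opening: 0.23
gripper_force: 39.4
```

Run:
```python
from h import *
go((.605,.0445,.165),(.605,.0445,.139))
# silhouette centres in the side view per row, relative to projected TCP axis
im=snap('side','s7').astype(int); p=manip.get_obs()['tcp_pos']
g=im.sum(2)
for z in(.18,.185,.19,.195,.2,.14,.145,.13,.09,.095,.06,.05):
    u,v=w2px('side',[.604,.0455,z]); r=int(round(v)); w=g[r,int(u)-35:int(u)+35]; d=np.where(w<210)[0]
    d=d[np.abs(d-35)<25]
    if len(d): print(z,r,'lo,hi',d.min()+int(u)-35,d.max()+int(u)-35,'mid-pred',round((d.min()+d.max())/2+int(u)-35-u,1),len(d))
```

```text
t 23.35 tcp [0.6041 0.0411 0.1908] F [-0.4 -0.1 -0.6] open 0.23 gf 39.4 yawY 43.93 tilt [-0.0006 -0.0006]
 level turn units [-0.01 -0.    0.  ]
(0.605, 0.0445, 0.165) units [0.045 0.074 0.646] n 1 per row [0.045 0.074 0.646]
(0.605, 0.0445, 0.139) units [-0.     0.001  0.65 ] n 1 per row [-0.     0.001  0.65 ]
0.18 123 lo,hi 349 360 mid-pred -1.4 12
0.185 122 lo,hi 349 361 mid-pred -1.0 13
0.19 120 lo,hi 349 361 mid-pred -1.1 13
0.195 119 lo,hi 349 361 mid-pred -1.2 8
0.2 117 lo,hi 350 354 mid-pred -4.3 5
0.14 136 lo,hi 351 358 mid-pred -0.7 8
0.145 134 lo,hi 351 358 mid-pred -0.8 8
0.13 139 lo,hi 351 358 mid-pred -0.5 8
0.09 151 lo,hi 347 361 mid-pred -0.3 15
0.095 149 lo,hi 346 361 mid-pred -0.9 9
0.06 160 lo,hi 344 351 mid-pred -6.3 8
0.05 163 lo,hi 344 360 mid-pred -1.7 12
```

Call:
jog_arm(plan=[[[0,0,0,0.03,0.09,0.3,10],[0,0,0,0,0,0.3,10],[0,0,0,0,0,0.1,10],[0,0,0,0,0,0.1,10],[0,0,0,0,0,0.1,10],[0,0,0,0,0,0,10]]])

```text
t: 24.0
tcp_pos: [0.6061, 0.0459, 0.154]
ee_rot: [-1.227, -2.891, 0.001]
force: [-1.3, -0.3, -0.3]
opening: 0.23
gripper_force: 39.4
```

Call:
jog_arm(plan=[[[0,0,0,0,0,0.1,10],[0,0,0,0,0,0.1,10],[0,0,0,0,0,0.1,10],[0,0,0,0,0,0.05,10],[0,0,0,0,0,0,10]]])

```text
t: 24.5
tcp_pos: [0.6062, 0.0459, 0.1402]
ee_rot: [-1.227, -2.891, 0.0]
force: [-1.2, -0.4, -1.2]
opening: 0.235
gripper_force: 39.4
```

Call:
jog_arm(plan=[[[0,0,0,0,0,0.05,10],[0,0,0,0,0,0.05,10],[0,0,0,0,0,0,10]]])

```text
t: 24.8
tcp_pos: [0.6071, 0.0457, 0.1393]
ee_rot: [1.226, 2.89, 0.001]
force: [-2.2, -1.3, 4.8]
opening: 0.236
gripper_force: 39.9
```

Call:
jog_arm(plan=[[[0,0,0,0,0,0.05,10],[0,0,0,0,0,0,10],[0,0,0,0,0,-0.05,10],[0,0,0,0,0,0,50],[0,0,0,0,0,0,50],[0,0,0,0,0,0,50],[0,0,0,0,0,0,50],[0,0,0,0,0,-0.5,50],[0,0,0,0,0,-0.9,50],[0,0,0,0,0,0,50],[0,0,0,0,0,0,50]]])

```text
t: 25.9
tcp_pos: [0.6075, 0.0459, 0.1941]
ee_rot: [1.226, 2.89, 0.002]
force: [0.2, -1.0, -0.4]
opening: 0.584
gripper_force: 0.0
```

Run:
```python
from h import *
go((.4275,-.32,.15),(.4275,-.32,.06))
```

```text
t 25.9 tcp [0.6075 0.0459 0.1941] F [ 0.2 -1.  -0.4] open 0.584 gf 0.0 yawY 44.02 tilt [ 0.0029 -0.    ]
 level turn units [0.023 0.023 0.   ]
(0.4275, -0.32, 0.15) units [-3.447 -9.595  1.089] n 10 per row [-0.345 -0.959  0.109]
(0.4275, -0.32, 0.06) units [ 0.005 -0.005  2.25 ] n 3 per row [ 0.002 -0.002  0.75 ]
```

Call:
jog_arm(plan=[[[0,0,0,-0.15,-0.45,0,45],[0,0,0,-0.35,-0.95,0,45],[0,0,0,-0.35,-0.95,0,45],[0,0,0,-0.35,-0.95,0,45],[0,0,0,-0.35,-0.95,0.1,45],[0,0,0,-0.35,-0.95,0.2,45],[0,0,0,-0.35,-0.95,0.2,45],[0,0,0,-0.35,-0.95,0.2,45],[0,0,0,-0.35,-0.95,0.2,45],[0,0,0,-0.35,-0.95,0.2,45],[0,0,0,-0.14,-0.6,0,45],[0,0,0,0,0,0.7,45],[0,0,0,0,0,0.7,45],[0,0,0,0,0,0.5,45],[0,0,0,0,0,0,45],[0,0,0,0,0,0,45],[0,0,0,0,0,0,45]]])

```text
t: 27.6
tcp_pos: [0.4266, -0.3203, 0.0739]
ee_rot: [1.226, 2.891, -0.001]
force: [0.0, 0.5, 0.1]
opening: 0.528
gripper_force: 0.0
```

Run:
```python
from h import *
go((.428,-.32,.015))
```

```text
t 27.6 tcp [ 0.4266 -0.3203  0.0739] F [0.  0.5 0.1] open 0.528 gf 0.0 yawY 44.03 tilt [ 0.0012 -0.0012]
 level turn units [0.001 0.019 0.   ]
(0.428, -0.32, 0.015) units [-0.016  0.03   1.472] n 2 per row [-0.008  0.015  0.736]
```

Call:
jog_arm(plan=[[[0,0,0,-0.02,0.03,0.6,45],[0,0,0,0,0,0.5,45],[0,0,0,0,0,0.2,45],[0,0,0,0,0,0.15,45],[0,0,0,0,0,0,45],[0,0,0,0,0,0,0],[0,0,0,0,0,0,0],[0,0,0,0,0,0,0],[0,0,0,0,0,0,0],[0,0,0,0,0,0,0],[0,0,0,0,0,0,0],[0,0,0,0,0,0,0],[0,0,0,0,0,0,0]]], grip_force=60)

```text
t: 28.9
tcp_pos: [0.4283, -0.3205, 0.0162]
ee_rot: [1.226, 2.89, -0.002]
force: [0.3, 0.6, 5.3]
opening: 0.115
gripper_force: 60.8
```

Run:
```python
from h import *
go((.428,-.32,.12),(.583,-.307,.12))
```

```text
t 28.9 tcp [ 0.4283 -0.3205  0.0162] F [0.3 0.6 5.3] open 0.115 gf 60.8 yawY 44.02 tilt [ 0.002  -0.0019]
 level turn units [0.001 0.032 0.   ]
(0.428, -0.32, 0.12) units [ 0.009  0.003 -2.595] n 3 per row [ 0.003  0.001 -0.865]
(0.583, -0.307, 0.12) units [-2.459  3.012  0.007] n 4 per row [-0.615  0.753  0.002]
```

Call:
jog_arm(plan=[[[0,0,0,0,0,-0.4,0],[0,0,0,0,0,-0.8,0],[0,0,0,0,0,-0.8,0],[0,0,0,0,0,-0.5,0],[0,0,0,-0.4,0.5,0,0],[0,0,0,-0.6,0.75,0,0],[0,0,0,-0.6,0.75,0,0],[0,0,0,-0.6,0.7,0,0],[0,0,0,-0.3,0.3,0,0],[0,0,0,0,0,0,0],[0,0,0,0,0,0,0],[0,0,0,0,0,0,0]]])

```text
t: 30.1
tcp_pos: [0.5819, -0.3081, 0.1143]
ee_rot: [-1.227, -2.89, 0.0]
force: [0.7, 0.5, -1.4]
opening: 0.113
gripper_force: 60.0
```

Run:
```python
from h import *
go((.5835,-.3072,.08),(.5835,-.3072,.051))
```

```text
t 30.1 tcp [ 0.5819 -0.3081  0.1143] F [ 0.7  0.5 -1.4] open 0.113 gf 60.0 yawY 43.98 tilt [-0.0017  0.0007]
 level turn units [-0.008 -0.02   0.   ]
(0.5835, -0.3072, 0.08) units [-0.012  0.045  0.857] n 1 per row [-0.012  0.045  0.857]
(0.5835, -0.3072, 0.051) units [-0.001  0.001  0.725] n 1 per row [-0.001  0.001  0.725]
```

Call:
jog_arm(plan=[[[0,0,0,-0.01,0.03,0.4,0],[0,0,0,0,0,0.4,0],[0,0,0,0,0,0.1,0],[0,0,0,0,0,0.1,0],[0,0,0,0,0,0.1,0],[0,0,0,0,0,0,0]]])

```text
t: 30.7
tcp_pos: [0.5842, -0.3077, 0.0709]
ee_rot: [1.227, 2.892, -0.0]
force: [0.1, -0.3, -0.8]
opening: 0.113
gripper_force: 60.0
```

Call:
jog_arm(plan=[[[0,0,0,0,0,0.1,0],[0,0,0,0,0,0.1,0],[0,0,0,0,0,0.1,0],[0,0,0,0,0,0.05,0],[0,0,0,0,0,0,0]]])

```text
t: 31.2
tcp_pos: [0.584, -0.3073, 0.056]
ee_rot: [-1.226, -2.891, -0.0]
force: [0.5, -0.4, -1.4]
opening: 0.118
gripper_force: 60.0
```

Call:
jog_arm(plan=[[[0,0,0,0,0,0.07,0],[0,0,0,0,0,0.05,0],[0,0,0,0,0,0.05,0],[0,0,0,0,0,0,0]]])

```text
t: 31.6
tcp_pos: [0.5845, -0.3076, 0.0513]
ee_rot: [1.227, 2.891, -0.0]
force: [-1.4, 1.6, 3.9]
opening: 0.116
gripper_force: 60.6
```

Call:
jog_arm(plan=[[[0,0,0,0,0,0.06,0],[0,0,0,0,0,0,0]]])

```text
t: 31.8
tcp_pos: [0.5845, -0.3077, 0.0513]
ee_rot: [1.226, 2.89, -0.001]
force: [-4.9, 3.3, 11.1]
opening: 0.116
gripper_force: 61.5
```

Call:
jog_arm(plan=[[[0,0,0,0,0,-0.04,0],[0,0,0,0,0,0,45],[0,0,0,0,0,0,45],[0,0,0,0,0,0,45],[0,0,0,0,0,0,45],[0,0,0,0,0,-0.5,45],[0,0,0,0,0,-0.9,45],[0,0,0,0,0,-0.9,45],[0,0,0,0.9,0,-0.5,45],[0,0,0,0.9,-0.5,0,45],[0,0,0,0.9,-0.9,0,45],[0,0,0,0.5,-0.9,0,45],[0,0,0,0,-0.9,0,45],[0,0,0,0,-0.9,0,45],[0,0,0,0,0,0,45],[0,0,0,0,0,0,45]]])

```text
t: 33.4
tcp_pos: [0.378, -0.3299, 0.1611]
ee_rot: [1.23, 2.891, 0.001]
force: [-0.1, -0.1, 0.0]
opening: 0.531
gripper_force: 0.0
```

Run:
```python
from h import *
print(manip.get_obs()['tcp_pos'])
im=snap('side','s9').astype(int); g=im.sum(2)
a=cv2.imread('pics/side0.png').astype(int).sum(2)
def rows(x,y,zs,th=210,nm=''):
    for z in zs:
        u,v=w2px('side',[x,y,z]); r=int(round(v)); w=g[r,int(u)-25:int(u)+25]; d=np.where(w<th)[0]
        print(nm,z,r,(d.min()+int(u)-25,d.max()+int(u)-25,len(d),round((d.min()+d.max())/2+int(u)-25-u,1)) if len(d) else None)
rows(.604,.0455,[.2,.195,.19,.185,.18,.17,.16,.15,.14,.13,.12,.11,.1,.09,.08,.07,.05,.04],nm='stack')
rows(.584,-.307,[.1,.095,.09,.085,.08,.075,.06,.05,.04,.035,.03],nm='cap')
```

```text
[ 0.37802898 -0.3299183   0.16114406]
stack 0.2 117 None
stack 0.195 119 None
stack 0.19 120 None
stack 0.185 122 (np.int64(353), np.int64(357), 5, np.float64(-1.0))
stack 0.18 123 (np.int64(353), np.int64(357), 5, np.float64(-0.9))
stack 0.17 126 (np.int64(353), np.int64(357), 5, np.float64(-0.8))
stack 0.16 130 (np.int64(351), np.int64(353), 3, np.float64(-3.6))
stack 0.15 133 (np.int64(349), np.int64(349), 1, np.float64(-6.4))
stack 0.14 136 (np.int64(349), np.int64(360), 12, np.float64(-0.7))
stack 0.13 139 (np.int64(349), np.int64(360), 12, np.float64(-0.5))
stack 0.12 142 (np.int64(350), np.int64(359), 10, np.float64(-0.4))
stack 0.11 145 (np.int64(347), np.int64(354), 8, np.float64(-4.2))
stack 0.1 148 (np.int64(346), np.int64(349), 4, np.float64(-7.0))
stack 0.09 151 (np.int64(347), np.int64(361), 15, np.float64(-0.3))
stack 0.08 154 (np.int64(347), np.int64(360), 14, np.float64(-0.7))
stack 0.07 157 (np.int64(347), np.int64(359), 13, np.float64(-1.0))
stack 0.05 163 (np.int64(344), np.int64(360), 12, np.float64(-1.7))
stack 0.04 166 (np.int64(344), np.int64(360), 17, np.float64(-1.5))
cap 0.1 192 None
cap 0.095 194 None
cap 0.09 196 None
cap 0.085 198 (np.int64(377), np.int64(385), 9, np.float64(-3.5))
cap 0.08 199 (np.int64(377), np.int64(388), 12, np.float64(-1.8))
cap 0.075 201 (np.int64(376), np.int64(391), 16, np.float64(-0.6))
cap 0.06 207 (np.int64(386), np.int64(389), 4, np.float64(3.9))
cap 0.05 210 (np.int64(371), np.int64(394), 8, np.float64(-0.8))
cap 0.04 214 (np.int64(371), np.int64(394), 24, np.float64(-0.5))
cap 0.035 215 (np.int64(371), np.int64(394), 24, np.float64(-0.3))
cap 0.03 217 (np.int64(372), np.int64(393), 22, np.float64(-0.2))
```

```bash
python3 -c "
from h import *
print(manip.hand_in())"
```

```text
the job is handed in; nothing more can be done
None
```

The job is handed in, at about 33 s of robot time: the wide, middle and narrow reducers are stacked home on the open outlet, and the end cap is fully down on the shut one. Nothing came near the tape roll; the narrow reducer and the cap were confirmed only by contact height, force and image code, because my 14 picture views were used up.

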